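Hold the pencil sharpener's carriage out for a pencil

TASK

Someone across the desk is about to put a pencil into the crank sharpener. Press its hinged cutter cover down until it snaps shut; then squeeze the two ears above the face plate fully in so that the pencil jaws open, and pull the sprung plate out until the red bands on its guide rods have just come clear of the housing. Finish while still holding it there, ears squeezed and the plate at the mark, and leave the pencil cup, mug, sticky notes and loose pencil undisturbed.

Things in the scene. Friction and masses are not known exactly. Their poses are not given: they have to be found in the camera images.
- sharpener: Teal crank pencil sharpener held to the desk by a locked suction foot (cannot move). Origin on the desk under the middle of the housing; x points out of its front (the side with the aluminium face plate), z up. Foot 120 x 80 mm; housing 84 x 66 mm, walls 104 mm high. The crank turns at the rear, reaching 90 mm behind the origin and at most 131 mm high.
- cover (a joint): Angle of the cutter cover, rad: 0 = shut, larger = open (starts 0.35 to 0.9, limit 1.2). A 78 x 62 mm teal lid hinged along the housing's rear top edge, so its front edge swings up; friction keeps it where it is left. Near 0.13 rad it meets a sprung catch: 5 to 10 N pressed down on the press spot snaps it past (more nearer the hinge), and it then stays shut (below 0.03).
- cover_hinge (a point): The middle of the cover's hinge pin: 38 mm behind the sharpener's origin (along its x) and 105 mm above the desk. The pin runs along the sharpener's y.
- cover_press (a point): Ribbed press spot on top of the cover, on its centre line, 55 mm from the hinge pin towards the front edge (front edge 78 mm from the pin); it lies 9 mm above the line of the pin, 114 mm above the desk, when the cover is shut.
- carriage (a joint): How far the sprung face plate is pulled out along the sharpener's x, m: 0 = home, end stop 0.055. A spring pulls it back (4 N at home, 8 N at the mark). The 6 mm long red bands on its two guide rods begin to show at 0.029 and are just clear of the housing at 0.035: that is the mark.
- housing_front (a point): Fixed point where the guide rods come out of the housing's front, midway between the two rods (26 mm to each side along the sharpener's y): 44 mm ahead of the sharpener's origin, 84 mm above the desk. With the plate home its back face is here; the plate is 66 mm wide, 6 mm thick and spans 48 to 104 mm above the desk.
- ears_mid (a point): Midway between the two ivory squeeze ears above the face plate, half-way up them: 57 mm ahead of the sharpener's origin when home, 122 mm above the desk; moves with the plate. Each ear is 14 mm (along the sharpener's x) x 6 x 28 mm high, 108 to 136 mm above the desk. Over their outer faces they measure 40 mm (44 at the top) free and 30 mm squeezed.
- ear_l (a joint): Swing of the ear on the sharpener's +y side, rad: 0 = free, 0.14 = squeezed fully in (pencil jaw open). Sprung, about 3 N. The ears are pinched from above, closing along the sharpener's y.
- ear_r (a joint): The same for the ear on the -y side.
- pencil_cup_centre (a point): Middle of a dark steel pencil cup with pencils in it, 76 mm across, 100 mm high, pencils to about 190 mm above the desk; leave alone. The point is 50 mm above the desk.
- mug_centre (a point): Middle of a white mug, 80 mm across plus handle, 92 mm high; leave alone.
- notes_centre (a point): Middle of a block of sticky notes, 76 x 76 x 30 mm; leave alone.
- pencil_centre (a point): Middle of a green pencil lying on the desk, 7 mm thick, 175 mm long; leave alone.

How it is judged:
On the way, in this order (a step that is already met when the one before it is completed fails the run):
1. the cutter cover is snapped shut while the plate is still home (value of joint cover below 0.04 rad and value of joint carriage below 0.01 m), for 0.2 s.
2. both ears are squeezed in and the plate is held out at the mark (value of joint carriage between 0.032 and 0.041 m and value of joint each of ear_l, ear_r above 0.1 rad and value of joint cover below 0.04 rad), for 0.5 s.
At the end, for the whole second after the job is handed in: The cover is shut (below 0.04 rad); the fingers hold both ears squeezed in (each above 0.1 rad) and keep the plate still, pulled out 32 to 41 mm (red bands just clear of the housing at 35 mm) (all of step 2 and velocity of joint carriage between -0.01 and 0.01 m/s and contact force between the fingers and carriage above 1 N); the arm keeps its last pose, push and grip.
It fails at once if a bystander (pencil cup, mug, notes, loose pencil) is pushed more than 20 mm or tipped (distance of any of pencil_cup_centre, mug_centre, notes_centre, pencil_centre from where it was at the start of the episode above 0.02 m or angle between any of pencil_cup_centre, mug_centre's own z axis and vertical above 0.5 rad).
It also fails if it takes over 45 s, if anything falls off the work surface, if the arm or the gripper's body presses on something with over 40 N, if the wrist force passes 120 N, or if a joint passes its speed limit or range.

ROBOT

A 7-joint arm with a two-finger parallel gripper is mounted at the origin on the work surface. World frame = base frame: x ahead of the robot, y to its left, z up, the work surface at z = 0. Lengths are in m, angles in rad, forces in N, time in s.
With the tool pointing down it reaches from about 0.4 to 0.875 m from the base axis. Payload 6.5 kg.
Tool frame: the origin (TCP) lies at the very end of the fingers, on their centre line; the grasp point (between the pads) lies 19 mm behind it (env.grip_depth is the z of the grasp point in the tool frame, in m); z points along the fingers, y is the direction in which the jaws open and shut (so a half turn about z gives the same grasp; the last joint's range is limited). The gripper opens to 85 mm and grips with 20 to 120 N. Pads are 22 mm wide; open, the fingers measure 114 mm over their backs; the gripper's body (76 mm by 85 mm) begins 54 mm behind the grasp point. The pads swing forward as they close: fully open they stand 13 mm farther back than shut.
Start: joints at [1.171, 0.536, -0.004, 1.538, 0.003, 1.067, -0.071], TCP at [0.213, -0.614, 0.231] pointing down, gripper open.
Joint ranges: [-2.7, 2.7], [-0.37, 2.16], [-1.27, 1.26], [0.24, 2.4], [-1.31, 4.45], [0.19, 1.91], [-2.76, 2.76]. Speed limits (rad/s): [2.39, 2.39, 3.14, 3.14, 3.14, 3.14, 3.14].

INTERFACE

Orientations are given as a rotation vector (axis times angle).
In Python, from station import env gives the robot as it stands.
- The arm moves only by the shell command python3 -m pendant 'ROWS' [FORCE]. ROWS is JSON, a list of rows, each a list of 5 numbers: the closure, from 0 (fully open) to 1 (shut), then the shift along the tool's x, y, z in units of 40 mm (1.0 is 40 mm), then the turn about the tool's z in units of 6 degrees (1.0 is 6 degrees). A call has exactly 10 rows; each row is the pose to reach, as a shift and turn from the pose commanded when the call began, along the tool's axes at that moment; what a row does not reach only later rows make up. A row lasts 1/12 s, in which the tool goes at most 41.7 mm and 7.16 degrees, less where a joint would pass 70% of its speed; a pose out of reach is approached as far as the arm can. A call with a gripper value outside its range is refused whole. The fingers move at their own pace and stop on an object; FORCE is the grip in N (left out, the last holds). Time passes only in rows, so rows that repeat a pose let the fingers close, or fill a call up. It gives the time, the measured TCP pose, the force and the opening at its end, in the units of the state.
- env.read_state(): the state, without advancing time (a new reading comes with each control period).
- env.capture(name): name is "scene" or "top" or "wrist"; returns (picture, depth): 480x640x3 uint8, red, green, blue; 480x640 float32, m along the optical axis (not along the pixel's ray), 0 where there is no reading.
- env.camera_info(name): a dict with "fov_y" (degrees; the focal length in pixels is half the picture's height over the tangent of half this angle, whatever the lens; pixels are square), "cx", "cy" (the principal point, pixels), "R" (3x3) and "t" (3): a world point X has camera coordinates R X + t; the wrist camera has in their place "tool_from_camera" (4x4, takes a point from camera to tool coordinates, whose origin is the TCP and whose axes are the flange's). Camera axes: x right, y down, z forward; pixel columns grow to the right and rows downward; lengths in m; the calibration is good to about 2 mm. A picture is of the moment at which its call begins: read the wrist's pose just before it. camera_info takes no time and is no camera call.
- env.close_job(): hands the job in, once; it reports no verdict.
The state is a dict: "time": time; "qpos": joint angles; "dq": joint speeds; "joint_efforts": joint torques, N m; "tcp_pos": TCP position; "tcp_rot": TCP orientation; "ft_force": force on the tool from outside, world axes, zero at the start; "ft_torque": the same for the moment, N m; "opening": finger opening in m.
Only numpy, scipy, OpenCV 4.12 (cv2) and the standard library are available. Lean on these libraries where they do the work, as an engineer would, in place of code of your own. Each camera call takes 0.05 s, during which the arm holds its last target.

## Working session

There is one attempt and no reset: what is moved stays moved. The work goes in short steps, Python scripts to look and compute and a shell command to move; the robot and the scene stay as the last step left them, time stands still between calls to the robot, and variables do not carry over. Pictures are saved under pics/ and viewed, and the job is handed in when it is done.

```bash
ls; mkdir -p pics; cat > h.py <<'E'
import numpy as np, cv2
from station import env
from scipy.spatial.transform import Rotation as Ro
def cap(n,f):
    s=env.read_state(); im,d=env.capture(n); cv2.imwrite('pics/'+f+'.png',im[:,:,::-1]); np.save('pics/'+f+'.npy',d); return s,im,d
def world(n,d,s=None):
    c=env.camera_info(n); f=240/np.tan(np.radians(c['fov_y'])/2)
    v,u=np.mgrid[:480,:640]; P=np.stack([(u-c['cx'])/f*d,(v-c['cy'])/f*d,d],-1)
    if 'R' in c: return (P-np.array(c['t']))@np.array(c['R'])
    T=np.array(c['tool_from_camera']); P=P@T[:3,:3].T+T[:3,3]
    return P@Ro.from_rotvec(s['tcp_rot']).as_matrix().T+np.array(s['tcp_pos'])
E
python3 - <<'E'
from h import *
print(env.read_state())
for n in('scene','top','wrist'):
    s,im,d=cap(n,n+'0'); print(n,env.camera_info(n))
E
```

```text
pics
{'time': 0.0, 'qpos': array([ 1.1707943 ,  0.53719799, -0.00442312,  1.53888081,  0.00258973,
        1.06727336, -0.07120297]), 'dq': array([-1.94629764e-03,  1.87969262e-05,  1.00165941e-03,  9.49911789e-04,
        6.24811117e-04,  1.41830597e-03, -1.34724492e-03]), 'joint_efforts': array([ 4.65653363e-05, -5.83427095e+01,  1.04857408e+00, -2.59108561e+01,
        1.22833918e-02,  9.60565929e-03,  1.78547417e-06]), 'tcp_pos': array([ 0.2127336 , -0.61353299,  0.2303896 ]), 'tcp_rot': array([-3.09624482e+00, -5.21699539e-01,  6.53555892e-04]), 'ft_force': array([-0.24150243,  0.62557601, -0.07498048]), 'ft_torque': array([ 0.00616614,  0.00373456, -0.01487752]), 'opening': 0.085038313715423}
scene {'fov_y': 52.348243201675984, 'cx': 315.0032927942891, 'cy': 242.02337707911008, 'R': array([[-0.03139496,  0.99950357,  0.00263887],
       [ 0.74855526,  0.02526189, -0.66259102],
       [-0.66232876, -0.01882668, -0.74897675]]), 't': array([-0.00910982, -0.37847058,  1.34574614])}
top {'fov_y': 45.46360696551331, 'cx': 323.40335512983165, 'cy': 243.93067885634994, 'R': array([[-0.00604024, -0.99992873,  0.0102977 ],
       [-0.98597947,  0.00423806, -0.16681285],
       [ 0.16675732, -0.01116091, -0.9859348 ]]), 't': array([0.03622144, 0.62546555, 1.0296263 ])}
wrist {'fov_y': 60.76652639550402, 'cx': 318.7987665636631, 'cy': 243.31323076418713, 'tool_from_camera': array([[-1.53251221e-03, -9.56207432e-01, -2.92685836e-01,
         7.65601010e-02],
       [ 9.99998109e-01, -1.81572665e-03,  6.95974915e-04,
         5.05476976e-05],
       [-1.19693386e-03, -2.92684216e-01,  9.56208407e-01,
        -1.42119714e-01],
       [ 0.00000000e+00,  0.00000000e+00,  0.00000000e+00,
         1.00000000e+00]])}
```

View pics/scene0.png

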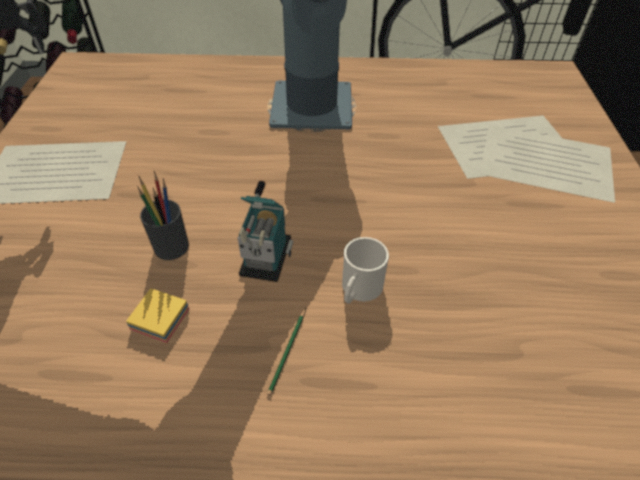

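View pics/top0.png

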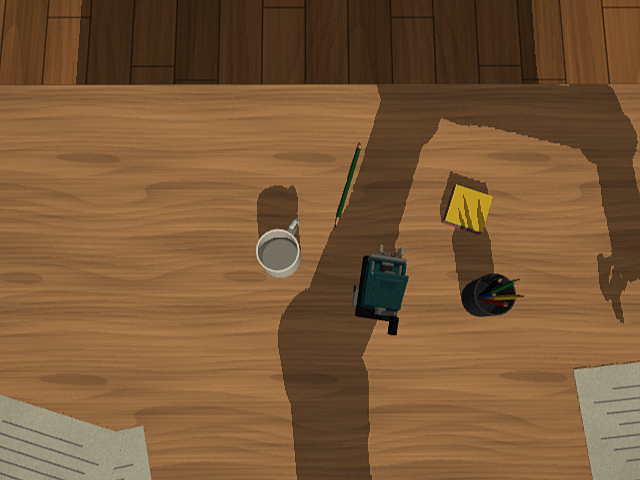

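The scene view has the sharpener at about (262,240) with its plate facing the camera. In the top view it sits around (383,285), front toward the top of the picture. The pencil cup is at (490,295), the notes at (468,208), the mug at (278,252) and the pencil at (348,185).

```bash
python3 - <<'E'
from h import *
im=cv2.imread('pics/top0.png'); d=np.load('pics/top0.npy'); P=world('top',d)
cv2.imwrite('pics/topc.png',cv2.resize(im[225:345,340:460],None,fx=5,fy=5,interpolation=cv2.INTER_CUBIC))
im2=cv2.imread('pics/scene0.png'); cv2.imwrite('pics/scc.png',cv2.resize(im2[170:290,205:325],None,fx=5,fy=5,interpolation=cv2.INTER_CUBIC))
print(d.shape, np.median(P[350:400,400:450,2]))
roi=np.zeros(d.shape,bool); roi[225:345,340:460]=1
# points above desk
ok=roi&(d>0)&(P[...,2]>0.008)&(P[...,2]<0.02)
def rect(m,l):
    q=P[m][:,:2].astype(np.float32); print(l,len(q),cv2.minAreaRect(q), q.min(0),q.max(0))
rect(ok,'foot');
rect(roi&(d>0)&(P[...,2]>0.09)&(P[...,2]<0.3),'high')
hsv=cv2.cvtColor(im,cv2.COLOR_BGR2HSV); 
teal=roi&(hsv[...,0]>80)&(hsv[...,0]<100)&(hsv[...,1]>120)&(P[...,2]>0.09)
rect(teal,'teal')
for r in range(240,340,5):
    print(r,' '.join('%3d'%(1000*P[r,c,2]) for c in range(348,416,3)))
for c in [(252,278),(208,468),(295,490),(143,359),(222,337)]: print(c,P[c])
E
```

```text
(480, 640) 0.0005671282766636675
foot 557 ((0.6066623330116272, -0.09778530895709991), (0.1431223750114441, 0.26205116510391235), 52.250732421875) [ 0.48387375 -0.23458333] [ 0.67003304 -0.02177963]
high 2152 ((0.5345741510391235, -0.07295563071966171), (0.06627535820007324, 0.15147645771503448), 80.1924057006836) [ 0.45601866 -0.11447924] [ 0.6111604  -0.03633238]
teal 1448 ((0.5004941821098328, -0.052700191736221313), (0.1036214530467987, 0.19928033649921417), 56.95881271362305) [ 0.44521725 -0.11214156] [0.5908454  0.04505967]
240   0   0   1   0   1  -1  -1   2   3   1   3  -3   1   0   0  -1  -2   1   3   0   1   0   6
245   0   0  -1   0   2   1  -1   1   0  -1   3 137   0  -2   1  -2  -1   0  -3   0   0   3   1
250   0   3  -2   2   0   1   0   0  -1   2   7 138 110   3  -3   2   3 126 135   0  -1   2   0
255   0   1   0   0   4   0   7   0 104 101 103 100 103   0  82 106   0 124   0   0   2   3   0
260   2   3   0  -3  -3  13  11  95 104  94  98 103 101 103 101  96 105 107 105 103  -1   4   2
265   2   2   1   2   1  13  30 101  85  59  57  88  88  88 102 104  72  84  84 104 
[... 906 characters left out ...]
1  14  12  10  14  12  12  11  11 115   7   1   0   1   0   0   0
320   0  -2   0   1  -1  -3   0  -1   3   1   0   1   1   9 121 123 124   1   1   0   2  -2   0
325   0  -1  -1   0   0   1  -1   1   2  -1   3   1  -2  -2 122 123 124  -2  -3   3  -1   1   0
330   0  -1   3  -1   0   0   0   2  -1   0   0  -4   3   0 126 125 124  -2   0   0   0   0   2
335   0  -3   0   1   1  -2   0   1   0   0   3  -3  -4   0   2   0  -3   0   0   0   0  -1   2
(252, 278) [0.61796467 0.1218343  0.00487326]
(208, 468) [ 0.69859324 -0.24932342  0.0335585 ]
(295, 490) [ 0.52032333 -0.24872528  0.1471044 ]
(143, 359) [ 8.43457639e-01 -4.16404650e-02 -1.97486374e-04]
(222, 337) [0.67851558 0.0050389  0.00113428]
```

```bash
sleep 1
```

```text
(no output)
```

View pics/topc.png

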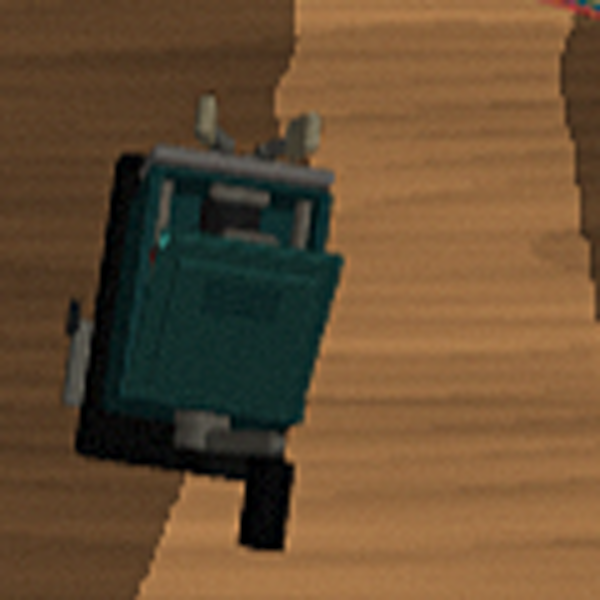

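View pics/scc.png

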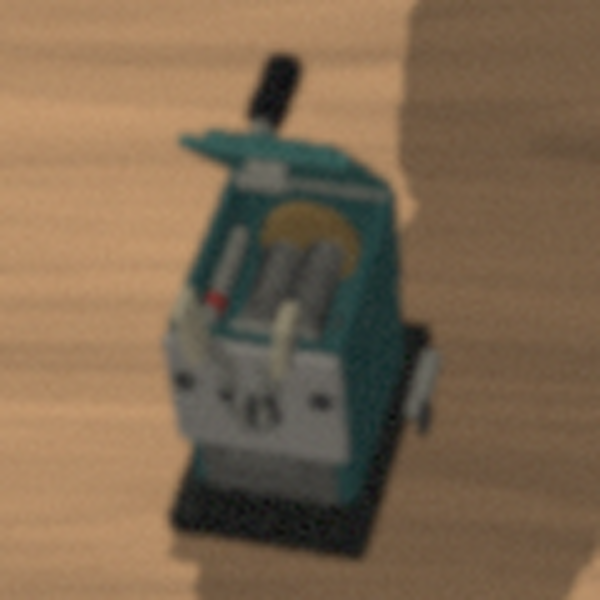

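```bash
python3 - <<'E'
from h import *
from scipy.optimize import minimize
d=np.load('pics/top0.npy'); P=world('top',d)
m=np.zeros(d.shape,bool); m[274:302,368:412]=1
m&=(P[...,2]>0.115)&(P[...,2]<0.18)
Q=P[m]
# lid plane
A=np.c_[Q[:,:2],np.ones(len(Q))]
for _ in range(3):
    c=np.linalg.lstsq(A,Q[:,2],rcond=None)[0]; r=Q[:,2]-A@c; k=abs(r)<0.005; A=A[k];Q=Q[k]
g=c[:2]; print('tilt',np.arctan(np.hypot(*g)),'yaw',np.arctan2(g[1],g[0]),len(Q),r.std())
print(cv2.minAreaRect(Q[:,:2].astype(np.float32)))
# ears pts
m2=np.zeros(d.shape,bool); m2[240:262,370:410]=1
m2&=(P[...,2]>0.112)&(P[...,2]<0.15)
for v,u in zip(*np.nonzero(m2)): print((v,u),P[v,u].round(4))
E
```

```text
tilt 0.8204855123002845 yaw -0.15885123705102144 854 0.002501217626189803
((0.533541738986969, -0.0741569846868515), (0.06475366652011871, 0.042525745928287506), 88.58057403564453)
(np.int64(244), np.int64(380)) [ 0.6112 -0.0648  0.1348]
(np.int64(244), np.int64(381)) [ 0.6111 -0.0665  0.1353]
(np.int64(244), np.int64(382)) [ 0.6103 -0.0677  0.1399]
(np.int64(245), np.int64(380)) [ 0.6093 -0.0647  0.1355]
(np.int64(245), np.int64(381)) [ 0.609  -0.0663  0.1371]
(np.int64(245), np.int64(382)) [ 0.6094 -0.0683  0.1345]
(np.int64(246), np.int64(379)) [ 0.6081 -0.0633  0.1317]
(np.int64(246), np.int64(380)) [ 0.6074 -0.0646  0.1361]
(np.int64(246), np.int64(381)) [ 0.6071 -0.0662  0.1376]
(np.int64(246), np.int64(382)) [ 0.6073 -0.068   0.1365]
(np.int64(246), np.int64(383)) [ 0.6096 -0.0714  0.1226]
(np.int64(247), np.int64(379)) [ 0.6059 -0.063   0.1346]
(np.int64(247), np.int64(380)) [ 0.6055 -0.0645  0.1368]
(np.int64(247), np.int64(381)) [ 0.6059 -0.0665  0.1346]
(np.int64(247), np.int64(382)) [ 0.6057 -0.0681  0.1354]
(np.int64(247), np.int64(383)) [ 0.6083 -0.0717  0.1194]
(np.int
[... 4194 characters left out ...]
-0.0933  0.1152]
(np.int64(254), np.int64(397)) [ 0.5962 -0.0966  0.1163]
(np.int64(254), np.int64(398)) [ 0.5957 -0.098   0.1196]
(np.int64(254), np.int64(399)) [ 0.5946 -0.0988  0.1263]
(np.int64(254), np.int64(400)) [ 0.5939 -0.0998  0.1313]
(np.int64(254), np.int64(401)) [ 0.5931 -0.1008  0.1362]
(np.int64(254), np.int64(402)) [ 0.593  -0.1024  0.1372]
(np.int64(255), np.int64(397)) [ 0.5944 -0.0966  0.116 ]
(np.int64(255), np.int64(398)) [ 0.5941 -0.0982  0.1178]
(np.int64(255), np.int64(399)) [ 0.5932 -0.099   0.1244]
(np.int64(255), np.int64(400)) [ 0.5931 -0.1007  0.1245]
(np.int64(255), np.int64(401)) [ 0.5935 -0.1029  0.1218]
(np.int64(256), np.int64(398)) [ 0.5929 -0.0986  0.1141]
```

```bash
cat >> h.py <<'E'
YAW=-0.1585; EM=np.array([0.602,-0.0843])
def sh(x,y=0):  # sharpener frame -> world xy
    c,s=np.cos(YAW),np.sin(YAW); O=EM-57e-3*np.array([c,s]); return O+np.array([c*x-s*y,s*x+c*y])
def goal(x,y,z):  # sharpener-frame TCP target -> units
    st=env.read_state(); R=Ro.from_rotvec(st['tcp_rot']).as_matrix()
    w=np.r_[sh(x,y),z]; cur=np.array(st['tcp_pos'])
    dr=np.degrees((np.arctan2(R[1,0],R[0,0])-YAW+np.pi)%(2*np.pi)-np.pi)
    print('tgt',w.round(4),'cur',cur.round(4),'units',((w-cur)@R/0.04).round(3),'turn',round(dr/6,3),'F',st['ft_force'].round(2),'open',round(st['opening'],4),'t',st['time'])
E
python3 - <<'E'
from h import *
goal(-.006,0,.29)
E
```

```text
tgt [ 0.5398 -0.0744  0.29  ] cur [ 0.2128 -0.6137  0.2306] units [ 12.142 -10.061  -1.472] turn 4.702 F [-0.06 -0.53 -0.86] open 0.0854 t 0.15
```

```bash
python3 -m pendant '[[1,0.3,-0.2,-0.9,0.5],[1,0.9,-0.7,-1.47,1.5],[1,1.6,-1.3,-1.47,2.6],[1,2.4,-2.0,-1.47,3.7],[1,3.2,-2.65,-1.47,4.7],[1,4.0,-3.3,-1.47,4.7],[1,4.8,-3.95,-1.47,4.7],[1,5.6,-4.6,-1.47,4.7],[1,6.4,-5.25,-1.47,4.7],[1,7.2,-5.9,-1.47,4.7]]' 40; python3 -c "
from h import *
goal(-.006,0,.20)"
```

```text
time: 0.98
tcp_pos: [0.4082, -0.2948, 0.2901]
tcp_rot: [3.132, -0.249, -0.0]
ft_force: [1.3, -0.7, 0.7]
opening: 0.0001
tgt [ 0.5398 -0.0744  0.2   ] cur [ 0.4082 -0.2948  0.2901] units [ 2.378 -5.962  2.252] turn 0.0 F [ 1.34 -0.7   0.72] open 0.0001 t 0.9833
```

```bash
python3 -m pendant '[[1,0.35,-0.9,0,0],[1,0.7,-1.8,0,0],[1,1.05,-2.7,0,0],[1,1.4,-3.6,0,0],[1,1.75,-4.5,0,0],[1,2.1,-5.3,0.3,0],[1,2.38,-5.96,0.8,0],[1,2.38,-5.96,1.5,0],[1,2.38,-5.96,2.1,0],[1,2.38,-5.96,2.25,0]]'; python3 - <<'E'
from h import *
s,im,d=cap('wrist','w1'); s2,im2,_=cap('scene','s1')
cv2.imwrite('pics/s1c.png',cv2.resize(im2[120:300,185:345,::-1],None,fx=3,fy=3))
goal(-.006,0,.165)
E
```

```text
time: 1.82
tcp_pos: [0.5368, -0.0756, 0.1962]
tcp_rot: [-3.132, 0.246, 0.011]
ft_force: [-0.6, -0.5, -0.4]
opening: 0.0002
tgt [ 0.5398 -0.0744  0.165 ] cur [ 0.5382 -0.0766  0.1989] units [ 0.034 -0.061  0.849] turn -0.002 F [0.46 0.1  0.02] open 0.0001 t 1.9167
```

View pics/w1.png

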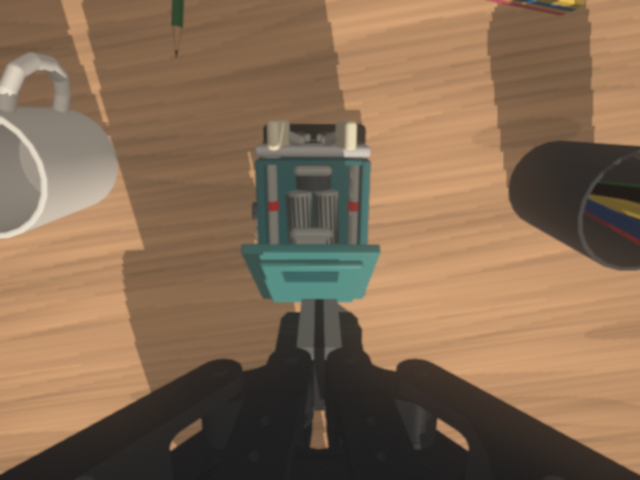

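View pics/s1c.png

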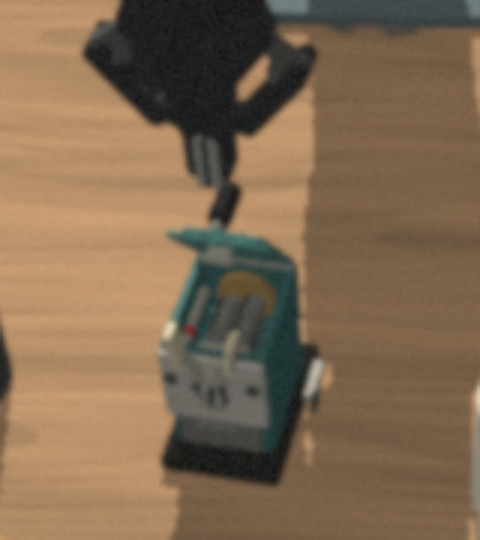

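The wrist view shows the sharpener square to the tool: ears at (278,135) and (350,135), lid front edge at row 248, fingers at about (320,310). I'll refine the pose from this depth image.

```bash
python3 - <<'E'
from h import *
im=cv2.imread('pics/w1.png'); d=np.load('pics/w1.npy'); s=env.read_state(); P=world('wrist',d,s)
c,sn=np.cos(YAW),np.sin(YAW); O=sh(0)
S=P.copy(); S[...,0]=c*(P[...,0]-O[0])+sn*(P[...,1]-O[1]); S[...,1]=-sn*(P[...,0]-O[0])+c*(P[...,1]-O[1])
hsv=cv2.cvtColor(im,cv2.COLOR_BGR2HSV)
for a,b in((262,300),(330,365)):
    m=np.zeros(d.shape,bool); m[115:160,a:b]=1; m&=(S[...,2]>.131)&(S[...,2]<.145)
    print('ear',m.sum(),np.percentile(S[m],[3,50,97],axis=0).round(4).tolist())
m=np.zeros(d.shape,bool); m[145:160,255:375]=1; m&=(S[...,2]>.097)&(S[...,2]<.11)
print('plate',np.percentile(S[m],[2,50,98],axis=0).round(4).tolist())
q=S[m]; print('slope',np.polyfit(q[:,1],q[:,0],1))
m=np.zeros(d.shape,bool); m[245:300,240:385]=1; m&=(S[...,2]>.115)&(S[...,2]<.18)
q=S[m]; A=np.c_[q[:,:2],np.ones(len(q))]; print('lid',np.linalg.lstsq(A,q[:,2],rcond=None)[0],np.percentile(q,[2,50,98],axis=0).round(4).tolist())
E
```

```text
ear 416 [[0.0547, 0.0172, 0.1321], [0.0613, 0.02, 0.1378], [0.0673, 0.0233, 0.1392]]
ear 413 [[0.0546, -0.0193, 0.1321], [0.0608, -0.0159, 0.1378], [0.0672, -0.013, 0.1394]]
plate [[0.046, -0.029, 0.0975], [0.0508, 0.0026, 0.1061], [0.0541, 0.0329, 0.1077]]
slope [-0.00210923  0.05080576]
lid [ 1.0087406  -0.00364249  0.15805442] [[-0.0293, -0.0269, 0.1251], [0.0024, 0.0023, 0.1636], [0.0151, 0.0317, 0.1701]]
```

```bash
cat >> h.py <<'E'
def toS(P):
    c,sn=np.cos(YAW),np.sin(YAW); O=sh(0); S=P.copy()
    S[...,0]=c*(P[...,0]-O[0])+sn*(P[...,1]-O[1]); S[...,1]=-sn*(P[...,0]-O[0])+c*(P[...,1]-O[1]); return S
E
python3 - <<'E'
from h import *
s,im,d=cap('wrist','w2'); S=toS(world('wrist',d,s))
for a,b in((262,300),(330,365)):
    m=np.zeros(d.shape,bool); m[115:160,a:b]=1; m&=(S[...,2]>.131)&(S[...,2]<.145)
    print('ear',m.sum(),np.percentile(S[m],[3,50,97],axis=0).round(4).tolist())
goal(-.006,0,.165)
E
```

```text
ear 358 [[0.053, 0.0184, 0.1321], [0.0593, 0.0211, 0.1349], [0.0653, 0.0242, 0.1363]]
ear 362 [[0.0529, -0.0186, 0.1324], [0.0592, -0.0155, 0.1349], [0.0653, -0.0127, 0.1364]]
tgt [ 0.5398 -0.0744  0.165 ] cur [ 0.5393 -0.0768  0.2004] units [ 0.002 -0.061  0.886] turn -0.005 F [ 0.35 -0.97  0.26] open 0.0 t 1.9667
```

```bash
sed -i 's/^def sh/EM=EM+np.array([[np.cos(YAW),-np.sin(YAW)],[np.sin(YAW),np.cos(YAW)]])@np.array([.0017,.002])\ndef sh/' h.py
python3 -m pendant '[[1,-0.1,-0.1,0.4,0],[1,-0.15,-0.1,0.8,0],[1,-0.15,-0.1,1.0,0],[1,-0.05,-0.1,1.2,0],[1,0.05,-0.1,1.35,0],[1,0.15,-0.1,1.55,0],[1,0.25,-0.1,1.7,0],[1,0.35,-0.1,1.85,0],[1,0.43,-0.1,2.0,0],[1,0.45,-0.1,2.05,0]]'; python3 - <<'E'
from h import *
goal(.012,0,.112)
s2,im2,_=cap('scene','s2')
cv2.imwrite('pics/s2c.png',cv2.resize(im2[120:300,185:345,::-1],None,fx=3,fy=3))
E
```

```text
time: 2.8
tcp_pos: [0.558, -0.0753, 0.1172]
tcp_rot: [-3.132, 0.248, 0.001]
ft_force: [-0.4, -0.3, 0.2]
opening: -0.0003
tgt [ 0.5596 -0.0755  0.112 ] cur [ 0.558  -0.0753  0.1172] units [ 0.041 -0.001  0.129] turn 0.002 F [-0.38 -0.28  0.22] open -0.0003 t 2.8
```

View pics/s2c.png

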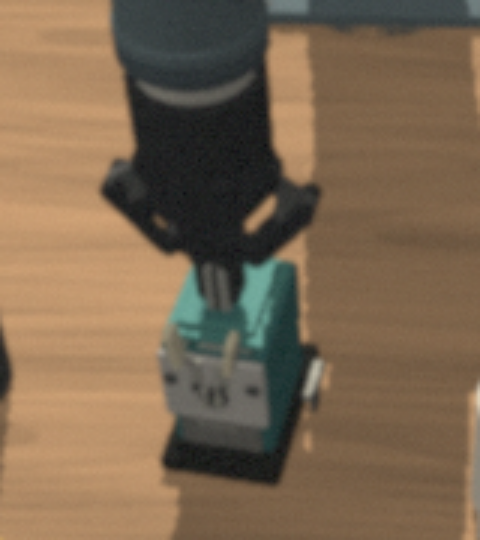

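The scene view shows the lid nearly shut under the fingertips at (215,300) in the crop, with no force reading. I'll press further.

```bash

python3 -m pendant '[[1,0.05,0,0.03,0],[1,0.05,0,0.06,0],[1,0.05,0,0.09,0],[1,0.05,0,0.11,0],[1,0.05,0,0.13,0],[1,0.05,0,0.15,0],[1,0.05,0,0.15,0],[1,0.05,0,0.15,0],[1,0.05,0,0.15,0],[1,0.05,0,0.15,0]]'; python3 - <<'E'
from h import *
goal(.012,0,.112)
E
```

```text
time: 3.68
tcp_pos: [0.5599, -0.0756, 0.1138]
tcp_rot: [3.131, -0.249, 0.001]
ft_force: [-5.3, -0.5, 15.5]
opening: -0.0002
tgt [ 0.5596 -0.0755  0.112 ] cur [ 0.5599 -0.0756  0.1138] units [-0.009 -0.     0.046] turn 0.001 F [-5.3  -0.55 15.48] open -0.0002 t 3.6833
```

```bash

python3 -m pendant '[[1,0,0,0.03,0],[1,0,0,0.03,0],[1,0,0,0.03,0],[1,0,0,-0.4,0],[1,0,0,-1.0,0],[0.5,0,0,-1.6,0],[0,0.2,0,-2.0,0],[0,0.3,0,-2.0,0],[0,0.3,0,-2.0,0],[0,0.3,0,-2.0,0]]'; python3 - <<'E'
from h import *
import time
s,im,d=cap('wrist','w3'); S=toS(world('wrist',d,s))
goal(.057,0,.112)
c=env.camera_info('wrist'); np.save('pics/S3.npy',S)
s2,im2,_=cap('scene','s3')
cv2.imwrite('pics/s3c.png',cv2.resize(im2[120:300,185:345,::-1],None,fx=3,fy=3))
E
```

```text
time: 4.52
tcp_pos: [0.5709, -0.0775, 0.1913]
tcp_rot: [3.132, -0.249, -0.002]
ft_force: [-0.6, 0.2, 0.2]
opening: 0.0604
tgt [ 0.604  -0.0826  0.112 ] cur [ 0.5704 -0.0774  0.1908] units [ 0.853 -0.005  1.969] turn 0.002 F [ 0.99  0.18 -0.37] open 0.0675 t 4.5667
```

View pics/w3.png

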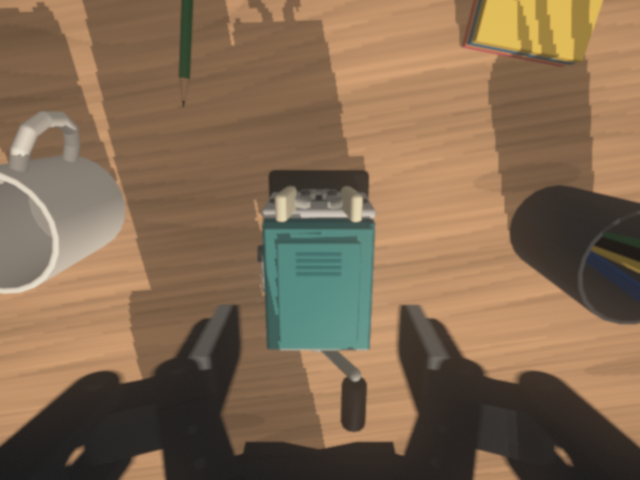

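View pics/s3c.png

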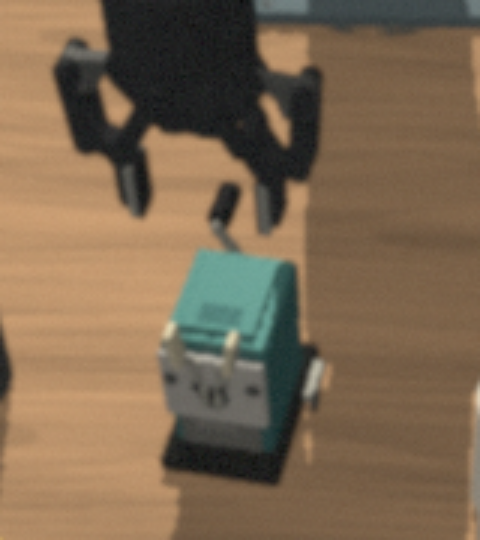

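The lid looks shut in both views, with the wrist view showing it spanning rows 215–350 and the ears at (284,203) and (354,203). I'll check its slope and find the ears again.

```bash
python3 - <<'E'
from h import *
S=np.load('pics/S3.npy')
m=np.zeros(S.shape[:2],bool); m[245:340,285:355]=1; m&=(S[...,2]>.1)&(S[...,2]<.14)
q=S[m]; A=np.c_[q[:,:2],np.ones(len(q))]; print('lid',np.linalg.lstsq(A,q[:,2],rcond=None)[0])
for a,b in((268,304),(336,372)):
    m=np.zeros(S.shape[:2],bool); m[180:225,a:b]=1; m&=(S[...,2]>.131)&(S[...,2]<.145)
    print('ear',m.sum(),np.percentile(S[m],[3,50,97],axis=0).round(4).tolist())
goal(.059,0,.135); goal(.059,0,.110)
E
```

```text
lid [ 5.71303688e-03 -6.74936880e-05  1.13481247e-01]
ear 344 [[0.0515, 0.0165, 0.1317], [0.0581, 0.0192, 0.1349], [0.0642, 0.0222, 0.1362]]
ear 349 [[0.0513, -0.0204, 0.1321], [0.0579, -0.0173, 0.1348], [0.0641, -0.0146, 0.1364]]
tgt [ 0.606  -0.0829  0.135 ] cur [ 0.5704 -0.0774  0.1908] units [ 0.905 -0.004  1.392] turn 0.002 F [ 0.14 -0.11 -0.19] open 0.075 t 4.6167
tgt [ 0.606  -0.0829  0.11  ] cur [ 0.5704 -0.0774  0.1908] units [ 0.906 -0.005  2.017] turn 0.002 F [ 0.14 -0.11 -0.19] open 0.075 t 4.6167
```

```bash

python3 -m pendant '[[0,0.4,-0.02,0,0],[0,0.8,-0.03,0,0],[0,0.92,-0.03,0.3,0],[0,0.92,-0.03,0.8,0],[0,0.92,-0.03,1.3,0],[0,0.92,-0.03,1.7,0],[0,0.92,-0.03,1.95,0],[0,0.92,-0.03,2.02,0],[0,0.92,-0.03,2.02,0],[0,0.92,-0.03,2.02,0]]' 60; python3 - <<'E'
from h import *
goal(.059,0.001,.110)
s,im,d=cap('wrist','w4')
s2,im2,_=cap('scene','s4')
cv2.imwrite('pics/s4c.png',cv2.resize(im2[120:300,185:345,::-1],None,fx=3,fy=3))
E
```

```text
time: 5.45
tcp_pos: [0.6083, -0.082, 0.1116]
tcp_rot: [-3.132, 0.248, -0.001]
ft_force: [-0.7, 0.4, -0.4]
opening: 0.0856
tgt [ 0.6061 -0.0819  0.11  ] cur [ 0.6083 -0.082   0.1116] units [-0.055  0.006  0.04 ] turn 0.002 F [-0.7   0.41 -0.39] open 0.0856 t 5.45
```

View pics/w4.png

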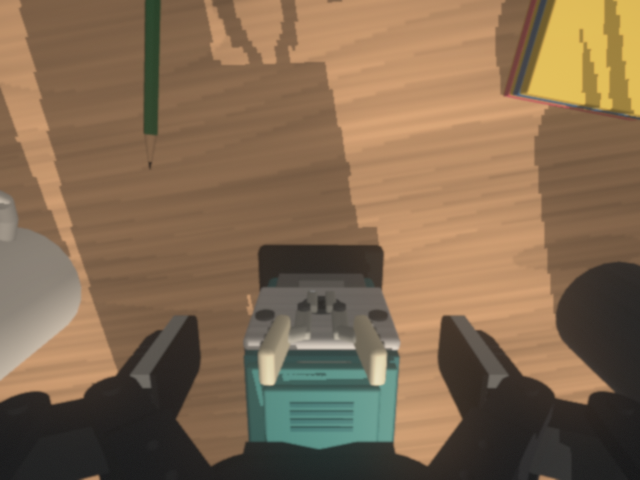

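View pics/s4c.png

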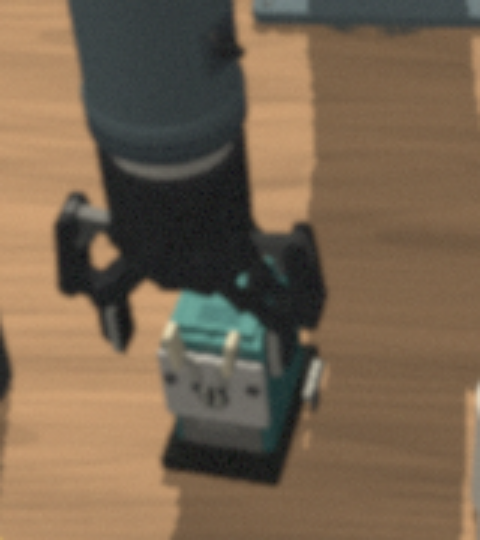

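The fingers straddle the ears evenly: inner faces at x=198 and 440, ears centred at 322. Closing now.

```bash

python3 -m pendant '[[0.3,0,0,0,0],[0.45,0,0,0,0],[0.6,0,0,0,0],[0.8,0,0,0,0],[1,0,0,0,0],[1,0,0,0,0],[1,0,0,0,0],[1,0,0,0,0],[1,0,0,0,0],[1,0,0,0,0]]' 60; python3 - <<'E'
from h import *
goal(.061,0.001,.111)
s,im,d=cap('wrist','w5')
s2,im2,_=cap('scene','s5')
cv2.imwrite('pics/s5c.png',cv2.resize(im2[120:300,185:345,::-1],None,fx=3,fy=3))
E
```

```text
time: 6.38
tcp_pos: [0.6084, -0.0831, 0.1126]
tcp_rot: [3.131, -0.25, 0.001]
ft_force: [-2.7, -1.3, 10.3]
opening: 0.0243
tgt [ 0.6081 -0.0822  0.111 ] cur [ 0.6084 -0.0831  0.1126] units [-0.011 -0.019  0.04 ] turn -0.006 F [-2.69 -1.29 10.34] open 0.0243 t 6.3833
```

View pics/w5.png

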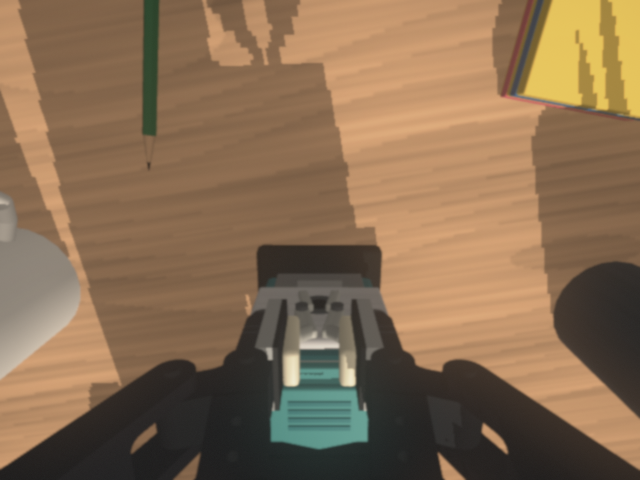

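View pics/s5c.png

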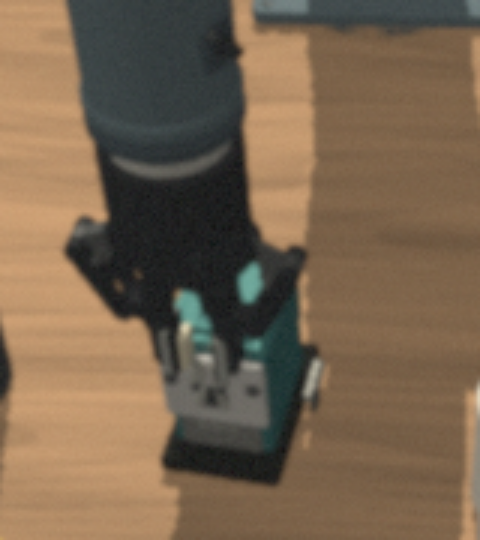

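```bash

python3 -m pendant '[[1,0.1,0,-0.02,0],[1,0.22,0,-0.02,0],[1,0.34,0,-0.02,0],[1,0.46,0,-0.02,0],[1,0.58,0,-0.02,0],[1,0.7,0,-0.02,0],[1,0.8,0,-0.02,0],[1,0.88,0,-0.02,0],[1,0.92,0,-0.02,0],[1,0.92,0,-0.02,0]]' 60; python3 - <<'E'
from h import *
goal(.097,0.001,.111)
s,im,d=cap('wrist','w6')
s2,im2,_=cap('scene','s6')
cv2.imwrite('pics/s6c.png',cv2.resize(im2[120:300,185:345,::-1],None,fx=3,fy=3))
E
```

```text
time: 7.32
tcp_pos: [0.6428, -0.0886, 0.1126]
tcp_rot: [3.13, -0.249, -0.006]
ft_force: [-7.6, -1.1, 9.9]
opening: 0.0242
tgt [ 0.6437 -0.0879  0.111 ] cur [ 0.6428 -0.0886  0.1126] units [ 0.018 -0.021  0.04 ] turn -0.005 F [-7.56 -1.09  9.88] open 0.0242 t 7.3167
```

View pics/w6.png

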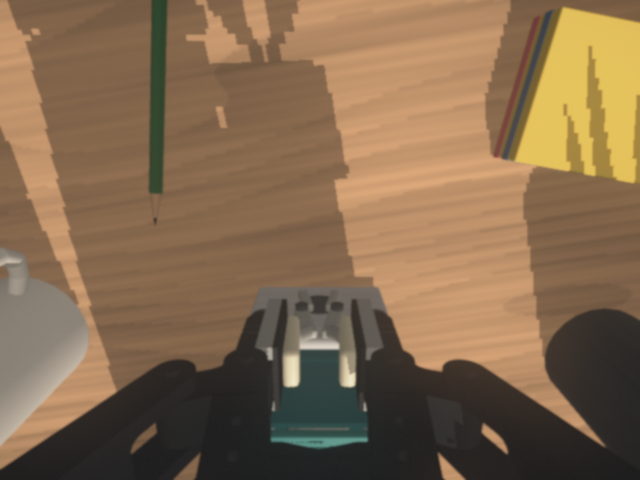

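View pics/s6c.png

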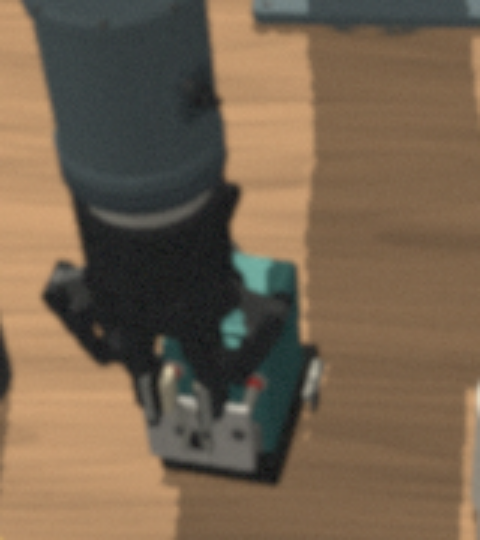

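The ears and plate sit at the same wrist-image pixels as before the pull, so nothing slipped, and red shows by the housing at (255,382) in the crop. I'll measure the bands and the plate travel.

```bash
python3 - <<'E'
from h import *
s,im,d=cap('scene','s7'); S=toS(world('scene',d))
hsv=cv2.cvtColor(im,cv2.COLOR_RGB2HSV)
cv2.imwrite('pics/s7c.png',cv2.resize(im[225:285,225:295,::-1],None,fx=9,fy=9,interpolation=cv2.INTER_CUBIC))
d0=np.load('pics/scene0.npy'); S0=toS(world('scene',d0))
for n,Q in(('before',S0),('now',S)):
    m=(abs(Q[...,1])<.034)&(Q[...,2]>.06)&(Q[...,2]<.095)&(Q[...,0]>.035)&(Q[...,0]<.11)
    h,e=np.histogram(Q[m][:,0],np.arange(.035,.11,.003)); print(n,list(zip((e[:-1]*1000).round().astype(int).tolist(),h.tolist())))
red=((hsv[...,0]<8)|(hsv[...,0]>172))&(hsv[...,1]>130)
red[:225]=0;red[285:]=0;red[:,:225]=0;red[:,295:]=0
for v,u in zip(*np.nonzero(red)): print(v,u,S[v,u].round(4))
goal(.097,0.001,.111)
E
```

```text
before [(35, 4), (38, 8), (41, 5), (44, 9), (47, 226), (50, 103), (53, 52), (56, 10), (59, 0), (62, 0), (65, 0), (68, 0), (71, 0), (74, 0), (77, 0), (80, 0), (83, 0), (86, 0), (89, 0), (92, 0), (95, 0), (98, 0), (101, 0), (104, 0)]
now [(35, 5), (38, 53), (41, 100), (44, 9), (47, 8), (50, 7), (53, 3), (56, 5), (59, 4), (62, 5), (65, 4), (68, 0), (71, 0), (74, 0), (77, 1), (80, 57), (83, 234), (86, 51), (89, 28), (92, 2), (95, 0), (98, 0), (101, 0), (104, 0)]
246 268 [0.1092 0.0455 0.1662]
246 269 [0.0448 0.0251 0.089 ]
247 268 [0.1089 0.0452 0.1632]
247 269 [0.0463 0.0254 0.088 ]
247 270 [0.0427 0.0261 0.0841]
248 270 [0.0482 0.0278 0.088 ]
tgt [ 0.6437 -0.0879  0.111 ] cur [ 0.6426 -0.0886  0.1126] units [ 0.023 -0.021  0.039] turn -0.005 F [-6.17 -0.37 10.64] open 0.0247 t 7.4667
```

View pics/s7c.png

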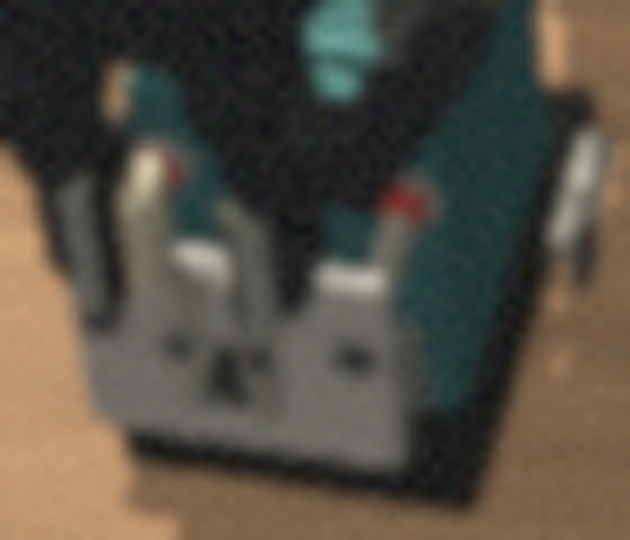

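```bash

python3 -m pendant '[[1,0.02,0,0,0],[1,0.04,0,0,0],[1,0.04,0,0,0],[1,0.04,0,0,0],[1,0.04,0,0,0],[1,0.04,0,0,0],[1,0.04,0,0,0],[1,0.04,0,0,0],[1,0.04,0,0,0],[1,0.04,0,0,0]]' 60; python3 - <<'E'
from h import *
goal(.097,0.001,.111)
s,im,d=cap('scene','s8'); S=toS(world('scene',d)); S0=toS(world('scene',np.load('pics/scene0.npy')))
f=lambda Q,a,b:np.median(Q[(abs(Q[...,1])<.034)&(Q[...,2]>.06)&(Q[...,2]<.095)&(Q[...,0]>a)&(Q[...,0]<b)][:,0])
print('plate travel',f(S,.077,.1)-f(S0,.042,.065))
cv2.imwrite('pics/s8c.png',cv2.resize(im[225:285,225:295,::-1],None,fx=9,fy=9,interpolation=cv2.INTER_CUBIC))
cap('wrist','w8'); cap('top','t8')
E
```

```text
time: 8.3
tcp_pos: [0.644, -0.0888, 0.1126]
tcp_rot: [3.13, -0.249, -0.007]
ft_force: [-8.3, -0.0, 10.7]
opening: 0.0242
tgt [ 0.6437 -0.0879  0.111 ] cur [ 0.644  -0.0888  0.1126] units [-0.012 -0.021  0.04 ] turn -0.005 F [-8.31 -0.03 10.67] open 0.0242 t 8.3
plate travel 0.035882639667216734
```

View pics/s8c.png

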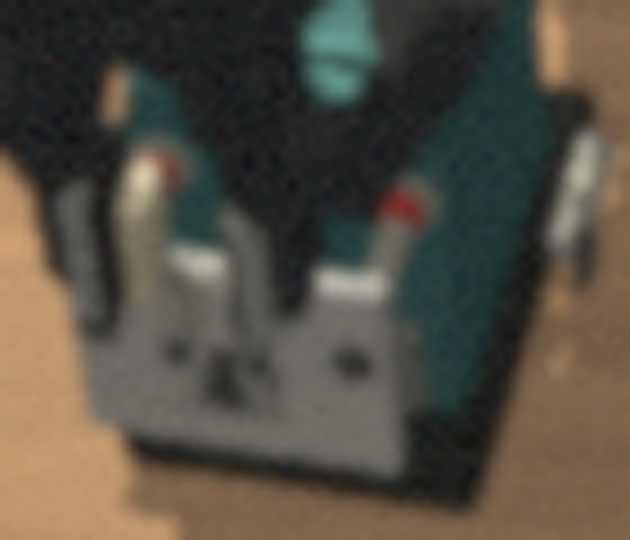

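View pics/w8.png

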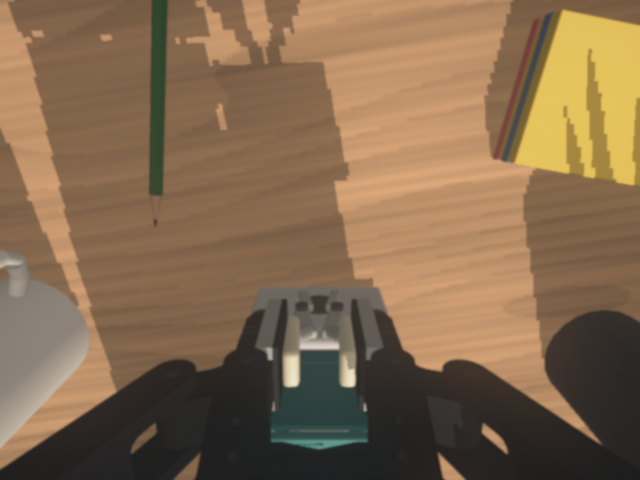

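View pics/t8.png

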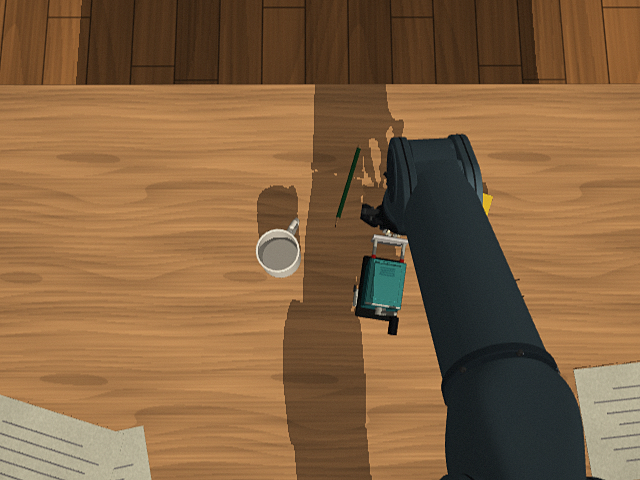

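```bash
python3 - <<'E'
from h import *
d=np.load('pics/w8.npy'); s=env.read_state(); S=toS(world('wrist',d,s))
for v in (330,350,375): print(v,[(u,S[v,u,1].round(4),S[v,u,2].round(3)) for u in (284,291,298,340,347,354)])
t0=np.array([s['tcp_pos'],env.read_state()['dq'][:3]]); print(t0)
E
```

```text
330 [(284, np.float64(0.0131), np.float64(0.126)), (291, np.float64(0.0111), np.float64(0.121)), (298, np.float64(0.0087), np.float64(0.118)), (340, np.float64(-0.0069), np.float64(0.12)), (347, np.float64(-0.0093), np.float64(0.122)), (354, np.float64(-0.0111), np.float64(0.129))]
350 [(284, np.float64(0.0126), np.float64(0.134)), (291, np.float64(0.0102), np.float64(0.135)), (298, np.float64(0.008), np.float64(0.133)), (340, np.float64(-0.0062), np.float64(0.133)), (347, np.float64(-0.0083), np.float64(0.136)), (354, np.float64(-0.0108), np.float64(0.134))]
375 [(284, np.float64(0.0127), np.float64(0.136)), (291, np.float64(0.0103), np.float64(0.136)), (298, np.float64(0.008), np.float64(0.135)), (340, np.float64(-0.0062), np.float64(0.135)), (347, np.float64(-0.0085), np.float64(0.136)), (354, np.float64(-0.0108), np.float64(0.137))]
[[ 6.43990865e-01 -8.88193307e-02  1.12552786e-01]
 [ 3.39181025e-04 -3.54732155e-04 -7.39662360e-05]]
```

```bash
python3 -c "
from h import *
print(env.close_job())"
```

```text
the job is handed in; nothing more can be done
None
```

I pressed the cutter cover shut, squeezed both ears at 60 N, pulled the plate out to the mark, and handed the job in at about 8.5 s while still holding it. No verdict is reported.

- **Cover:** after a press of at least 15 N the depth image showed the lid flat, with a slope of about 0.006 rad and its top at 113.5 mm. The lid was still shut in the last top view.
- **Ears:** both are squeezed in evenly. The centres of their tops are about 9.5 mm either side of the middle, down from about 19 mm. They did not slip in the fingers during the pull.
- **Plate:** it is out 35.9 mm by scene depth and about 36 mm by arm travel. The red bands are out of the housing and the arm was almost still. The wrist felt about 8 N of spring pull.
- **Bystanders:** I did not measure any of them. The mug and loose pencil look unmoved in the last top view. The notes and pencil cup were mostly hidden behind the arm there, but the parts of them in the wrist view looked undisturbed.

**Disagreements:**
- The top and wrist cameras differed by 2–3 mm on where the ears were, and I used a value in between.
- The fingers read 24 mm open against the stated 30 mm over squeezed ears.
- About 10 N of vertical force on the gripper remained from closing it, and I left it there.

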